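Latch the bottle blow-out box and set its air valve

TASK

Get the bottle blow-out station ready: first swing the yellow turnbutton squarely across the edge of the clear lid so that the shut lid is secured, then turn the red valve handwheel clockwise until it is fully closed against its stop, and from there back it off (anticlockwise) exactly two full turns. Finish while still gripping the wheel's black crank handle between the fingers, holding the wheel still: do not let go at the end. Leave the two bottles and the pen pot where they stand.

Things in the scene. Friction and masses are not known exactly. Their poses are not given: they have to be found in the camera images.
- station: Fixed station, place and yaw vary: grey board 220 x 440 x 12 mm with a green lidded box on its right (-y) half and a brass air valve with red handwheel on its left. Origin on the table, 20 mm nearer the robot than the board's centre; local x away from the robot at yaw 0, y left, z up. Lid top 105 mm above the table, over local x -40..100, y -200..-20 mm; only turnbutton and wheel stand higher.
- lid (a joint): Hinge of the clear lid with aluminium frame at its far edge, rad: 0 = shut, as it starts, grows as it opens upward. It lies shut by its own weight (0.25 kg).
- turnbutton (a joint): Angle of the yellow turnbutton about its upright pivot, rad, growing clockwise from above. 0 = long arm along the station's +y, clear of the lid; 1.57 = along the station's +x, squarely across the lid's front edge (secured). Starts -0.4 to 0.25; turns from -0.6 to 2.2, no stop or click at 1.57. Friction (about 1.5 N at the knob) keeps it where it is left.
- button_pivot (a point): Pivot of the turnbutton on the front ledge of the box, at the level of the bar's top face, 116 mm above the table (station frame: x -58, y -110 mm). The bar is 16 mm wide, 9 mm thick, and reaches 54 mm from the pivot on the long side, 16 mm on the other.
- button_knob (a point): Centre of the top of the black upright knob on the turnbutton's long arm: a round peg 16 mm across, 35 mm tall above the bar (top 151 mm above the table), 42 mm from the pivot. It moves with the turnbutton.
- valve (a joint): Angle of the red handwheel about its upright stem, rad, growing anticlockwise from above (opening). 0 = closed, hard on the stop; a turn = 6.283. Starts 3.0 to 8.5, opens to 31.4. The stem does not rise. Friction (about 2.6 N at the crank handle) keeps it where it is left. At angle q the crank handle lies, seen from the stem, q anticlockwise from the station's +x.
- valve_axis (a point): Point on the stem's axis at the top of the wheel's hub, 119 mm above the table (station frame: x 20, y 120 mm). The wheel's rim is 112 mm across, of 12 mm round bar, its top 117 mm above the table.
- crank_grip: Black round crank handle standing upright on the wheel's rim, 50 mm from the stem's axis: 20 mm across, 46 mm tall, from 120 to 166 mm above the table. Origin at the centre of its underside, z up. It revolves freely on its own pin, so it can be carried round with the gripper's direction unchanged.
- grip_mid (a point): Middle of the crank handle, on its axis, 23 mm above its underside, 143 mm above the table.
- bottle_red: Bystander: finished bottle with red and yellow bands, 54 mm across, 104 mm tall, standing loose on the table behind the station or to its right. Origin under its centre.
- bottle_blue: Bystander: the same bottle with blue and green bands, standing loose on the table behind the station or to its right. Origin under its centre.
- pen_pot: Bystander: square dark wooden pot 60 x 60 x 75 mm with two pens (to 130 mm), loose on the table to the left of the station. Origin under its centre.

How it is judged:
By the outcome, as a careful person would: the job done as asked, in the order asked, and still so for the second after the job is handed in, while the arm keeps its last pose, push and grip.
It also fails if it takes over 72 s, if anything falls off the work surface, if the arm or the gripper's body presses on something with over 40 N, if the wrist force passes 120 N, or if a joint passes its speed limit or range.

ROBOT

A 6-joint arm with a two-finger parallel gripper is mounted at the origin on the work surface. World frame = base frame: x ahead of the robot, y to its left, z up, the work surface at z = 0. Lengths are in m, angles in rad, forces in N, time in s.
With the tool pointing down it reaches from about 0.35 to 0.775 m from the base axis. Payload 5.5 kg.
Tool frame: the origin (TCP) lies on the centre line of the jaws, within the pads' length; the fingertips stand 11 mm ahead of it and the grasp point (between the pads) lies 8 mm behind it (env.tip_extent is the distance from the TCP to the fingertips, in m); z points along the fingers, y is the line along which they close (so a half turn about z gives the same grasp; the last joint's range is limited). The gripper opens to 85 mm and grips with 20 to 120 N. Pads are 22 mm wide; open, the fingers measure 114 mm over their backs; the gripper's body (76 mm by 85 mm) begins 54 mm behind the grasp point. The pads swing forward as they close: fully open they stand 13 mm farther back than shut.
Start: joints at [-1.349, 0.313, 0.046, 1.304, 0, 1.431], TCP at [0.204, -0.538, 0.206] pointing down, gripper open.
Joint ranges: [-2.76, 2.76], [-0.86, 1.69], [-1.03, 1.26], [-2.2, 2.34], [-1.47, 1.5], [-3.14, 3.14]. Speed limits (rad/s): [2.57, 2.57, 3.14, 3.14, 3.14, 3.14].

INTERFACE

Orientations are given as a unit quaternion [w, x, y, z].
In Python, from workcell import env gives the robot as it stands.
- The arm moves only by the shell command python3 -m jog 'ROWS' [FORCE]. ROWS is JSON, a list of rows, each a list of 5 numbers: the gripper's target within -1 to 1 (shut at 1, half-way at 0, fully open at -1), then the shift along the tool's x, y, z in m, then the turn about the tool's z in degrees. In form: [[fingers, tx, ty, tz, turn], ...]. A call has 1 to 5 rows; each row shifts and turns the commanded pose from where the row before left it, along the tool's axes as they then stand; what a row does not reach is not made up. A row lasts 1/12 s, in which the tool goes at most 41.7 mm and 7.16 degrees, less where a joint would pass 70% of its speed; a pose out of reach is approached as far as the arm can. A call is refused whole if a number of a shift passes 0.0417 or a number of a turn 7.16, either way. A call with a gripper value outside its range is refused whole. The fingers move at their own pace and stop on an object; FORCE is the grip in N (left out, the last holds). Time passes only in rows, so rows that do not move let the fingers close. It gives the time, the measured TCP pose, the force, the opening and the grip force at its end, in the units of the state.
- env.get_state(): the state, without advancing time (a new reading comes with each control period).
- env.read_camera(name): name is "scene" or "side" or "wrist"; returns a dict with "img" (384x512x3 uint8, red, green, blue), "fov_y" (degrees; the focal length in pixels is half the picture's height over the tangent of half this angle, whatever the lens; pixels are square), "cx", "cy" (the principal point, pixels), "T" (4x4, takes a point from camera to world coordinates). Camera axes: x right, y up, looking along -z (the intrinsics and any distortion apply to the point x, -y, -z); pixel columns grow to the right and rows downward; lengths in m; the calibration is good to about 2 mm. A picture is of the moment at which its call begins. There is no depth.
- env.hand_in(): hands the job in; it is judged then, once.
The state is a dict: "clock": time; "joint_pos": joint angles; "qvel": joint speeds; "tau": joint torques, N m; "tcp_pos": TCP position; "orientation": TCP orientation; "wrist_force": force on the tool from outside, world axes, zero at the start; "ft_torque": the same for the moment, N m; "finger_gap": finger opening in m; "grip_force": force on a finger pad.
Only numpy, scipy, OpenCV 4.12 (cv2) and the standard library are available. Lean on these libraries where they do the work, as an engineer would, in place of code of your own. Each camera call takes 0.05 s, during which the arm holds its last target. There are 200 camera calls.

## Working session

There is one attempt and no reset: what is moved stays moved. The work goes in short steps, Python scripts to look and compute and a shell command to move; the robot and the scene stay as the last step left them, time stands still between calls to the robot, and variables do not carry over. Pictures are saved under pics/ and viewed, at most 10 in all, crops included, and the job is handed in when it is done.

```bash
ls; mkdir -p pics; python3 - <<'E'
from workcell import env
import cv2,numpy as np
s=env.get_state();print({k:np.round(v,3) for k,v in s.items()})
for n in("scene","side"):
    c=env.read_camera(n);print(n,c["fov_y"],c["cx"],c["cy"],c.keys(),np.round(c["T"],3).tolist())
    cv2.imwrite(f"pics/{n}0.png",c["img"][:,:,::-1])
a=[cv2.imread(f"pics/{n}0.png") for n in("scene","side")]
cv2.imwrite("pics/both0.png",cv2.resize(np.vstack(a),(400,600)))
E
```

```text
pics
{'clock': np.float64(0.0), 'joint_pos': array([-1.349,  0.314,  0.045,  1.304,  0.   ,  1.431]), 'qvel': array([ 0.001, -0.001,  0.001, -0.002,  0.001,  0.001]), 'tau': array([-0.0000e+00, -4.8063e+01,  2.9853e+01,  1.9000e-02, -0.0000e+00,
       -0.0000e+00]), 'tcp_pos': array([ 0.203, -0.537,  0.205]), 'orientation': array([-0.001,  0.984,  0.18 , -0.   ]), 'wrist_force': array([-0.489,  0.05 , -0.591]), 'ft_torque': array([ 0.   ,  0.013, -0.008]), 'grip_force': np.float64(0.0), 'finger_gap': np.float64(0.085)}
scene 45.07481649482716 259.9247044149499 184.38128050579675 dict_keys(['img', 'fov_y', 'cx', 'cy', 'T']) [[0.543, -0.632, 0.553, 1.238], [0.839, 0.423, -0.342, -0.358], [-0.018, 0.65, 0.76, 0.992], [0.0, 0.0, 0.0, 1.0]]
side 53.074850080568815 253.2852531030691 192.4181952382441 dict_keys(['img', 'fov_y', 'cx', 'cy', 'T']) [[0.999, 0.02, -0.044, 0.543], [-0.048, 0.546, -0.836, -0.918], [0.007, 0.837, 0.546, 0.723], [0.0, 0.0, 0.0, 1.0]]
```

View pics/scene0.png

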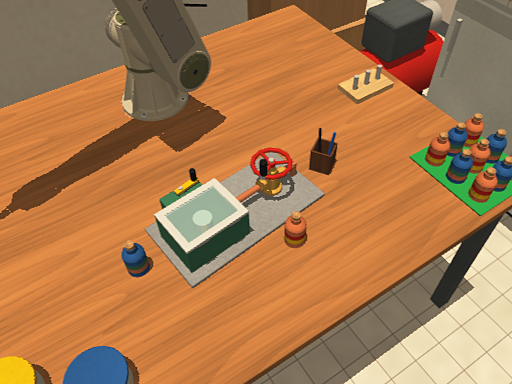

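View pics/side0.png

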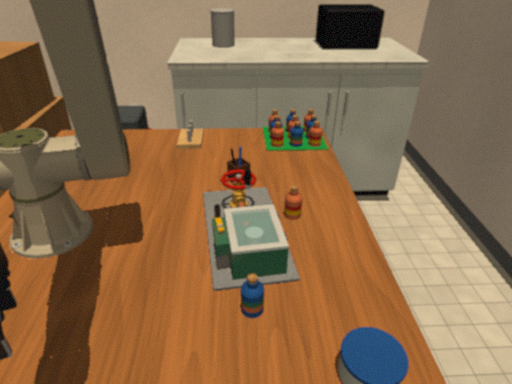

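Scene view: lid frame with corners about (156,212), (247,215); yellow button (186,187) with black knob (193,175); red wheel (271,163) with black crank (263,167); pen pot (323,155). The side view shows the same things, with the crank at about (248,178). I'll turn these into positions next.

```bash
cat > h.py <<'E'
from workcell import env
import cv2,numpy as np
def cam(n,save=None):
    c=env.read_camera(n)
    if save: cv2.imwrite(f"pics/{save}.png",c["img"][:,:,::-1])
    c["hsv"]=cv2.cvtColor(c["img"],cv2.COLOR_RGB2HSV); return c
def cast(c,uv,z):
    uv=np.atleast_2d(np.asarray(uv,float)); f=192/np.tan(np.radians(c["fov_y"])/2)
    d=np.c_[(uv[:,0]-c["cx"])/f,-(uv[:,1]-c["cy"])/f,-np.ones(len(uv))]@c["T"][:3,:3].T
    o=c["T"][:3,3]; return (o+d*((z-o[2])/d[:,2])[:,None])
def proj(c,P):
    f=192/np.tan(np.radians(c["fov_y"])/2); p=(np.atleast_2d(P)-c["T"][:3,3])@c["T"][:3,:3]
    return np.c_[c["cx"]-f*p[:,0]/p[:,2],c["cy"]+f*p[:,1]/p[:,2]]
def mask(c,lo,hi,box=None):
    m=cv2.inRange(c["hsv"],lo,hi)
    if box: k=np.zeros_like(m);k[box[1]:box[3],box[0]:box[2]]=255;m&=k
    return m
def pts(m): return np.argwhere(m)[:,::-1]
E
python3 - <<'E'
from h import *
B={"scene":dict(w=(245,140,300,200),l=(148,175,255,260),y=(160,165,215,210),k=(180,165,215,190),c=(255,150,275,180)),
   "side":dict(w=(215,165,262,195),l=(215,195,295,260),y=(208,200,230,240),k=(208,200,230,240),c=(215,165,262,195))}
for n in B:
    c=cam(n);b=B[n]
    for z in(.111,):
        P=cast(c,pts(mask(c,(0,150,100),(6,255,255),b["w"])|mask(c,(174,150,100),(180,255,255),b["w"])),z)[:,:2].astype(np.float32)
        print(n,"wheel",len(P),cv2.minEnclosingCircle(P))
    m=mask(c,(0,0,170),(180,60,255),b["l"]);P=cast(c,pts(m),.105)[:,:2].astype(np.float32)
    print("lid",len(P),cv2.minAreaRect(P))
    P=cast(c,pts(mask(c,(22,150,120),(35,255,255),b["y"])),.116)[:,:2]
    print("yel",len(P),P.mean(0),cv2.minAreaRect(P.astype(np.float32)))
    for k in "kc":
        q=pts(mask(c,(0,0,0),(180,255,45),b[k]));print(k,len(q),q.min(0),q.max(0),q.mean(0)) if len(q) else print(k,0)
    v=[]
    for k in "lw":
        x0,y0,x1,y1=b[k];v.append(cv2.resize(c["img"][y0-15:y1+15,x0-15:x1+15,::-1],(400,300),interpolation=2))
    cv2.imwrite(f"pics/z_{n}.png",np.hstack(v))
a=np.vstack([cv2.imread("pics/z_scene.png"),cv2.imread("pics/z_side.png")]);cv2.imwrite("pics/z.png",a)
E
```

```text
scene wheel 513 ((0.549300491809845, 0.10342817008495331), 0.056193966418504715)
lid 4543 ((0.5946117043495178, -0.12565073370933533), (0.248084157705307, 0.24983277916908264), 57.57704162597656)
yel 72 [ 0.49846244 -0.1237339 ] ((0.4969328045845032, -0.11809593439102173), (0.014079395681619644, 0.06564731895923615), 10.365965843200684)
k 58 [190 168] [195 180] [192.51724138 174.20689655]
c 110 [260 159] [266 176] [262.99090909 167.34545455]
side wheel 309 ((0.5491047501564026, 0.10114521533250809), 0.0597548745572567)
lid 1096 ((0.5869221687316895, -0.12955591082572937), (0.13872043788433075, 0.18113099038600922), 7.152376174926758)
yel 17 [ 0.49758966 -0.12036858] ((0.5004367232322693, -0.12355272471904755), (0.019123973324894905, 0.0346117801964283), 50.07392883300781)
k 22 [216 206] [218 215] [217.         210.59090909]
c 82 [229 166] [249 184] [244.46341463 175.34146341]
```

View pics/z.png

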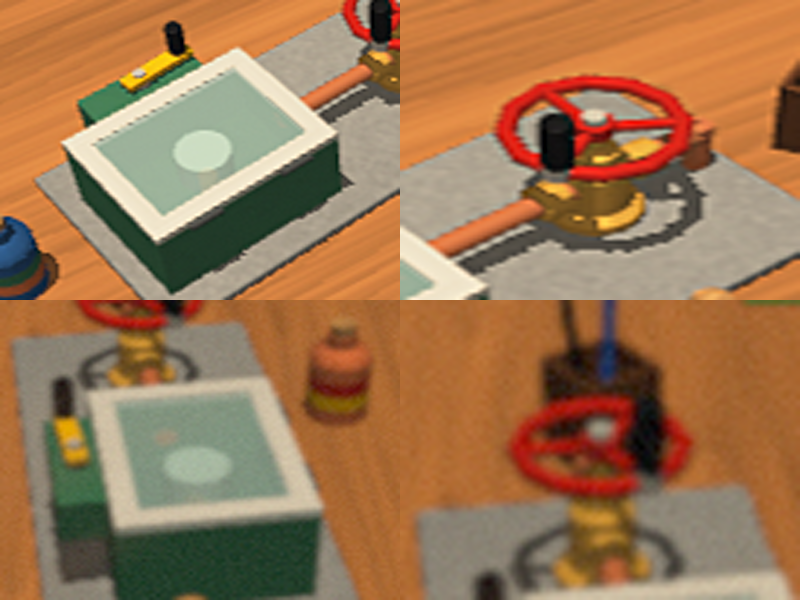

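```bash
python3 - <<'E'
from h import *
c=cam("scene");yaw=np.radians(7)
R=np.array([[np.cos(yaw),-np.sin(yaw)],[np.sin(yaw),np.cos(yaw)]])
ax=np.array([.549,.1025]);pv=np.array([.4997,-.1375])
k=cast(c,[192.5,174.2],.134)[0,:2];g=cast(c,[263,167.3],.143)[0,:2]
k1=cast(c,[192.8,169.5],.151)[0,:2]
for n,p,o in(("knob",k,pv),("knobtop",k1,pv),("crank",g,ax)):
    l=R.T@(p-o);print(n,p,"r",np.hypot(*l),"ang ccw from +x",np.degrees(np.arctan2(l[1],l[0])))
print("pot",cast(c,[[313,168],[331,173],[340,150],[323,137]],.0)[:,:2])
s=env.get_state();print(s["tcp_pos"])
w=cam("wrist","w0");print(w["fov_y"],w["cx"],w["cy"],np.round(w["T"],3).tolist())
E
```

```text
knob [ 0.49133656 -0.0941187 ] r 0.044180139459964206 ang ccw from +x 93.91212625974141
knobtop [ 0.49264363 -0.09150792] r 0.0465302469732131 ang ccw from +x 91.72262936281534
crank [0.57678093 0.06046464] r 0.05038602273355814 ang ccw from +x -63.53951476925662
pot [[0.54862801 0.25001018]
 [0.59290424 0.28106096]
 [0.53512889 0.36148564]
 [0.46225084 0.35399192]]
[ 0.20344409 -0.53754958  0.20527672]
61.97154760545966 259.470129307315 189.94084701085498 [[0.354, 0.89, 0.287, 0.277], [-0.935, 0.337, 0.11, -0.51], [0.001, -0.307, 0.952, 0.374], [0.0, 0.0, 0.0, 1.0]]
```

```bash
R1='x'; 
python3 -m jog '[[-1,0.0304,-0.0223,0,0],[-1,0.0304,-0.0223,0,0],[-1,0.0304,-0.0223,0,0],[-1,0.0304,-0.0223,0,0],[-1,0.0304,-0.0223,0,0]]'
python3 -m jog '[[-1,0.0304,-0.0223,0,0],[-1,0.0304,-0.0223,0,0],[-1,0.0304,-0.0223,0,0],[-1,0.0304,-0.0223,0,0],[-1,0.0304,-0.0223,0,0]]'
python3 -m jog '[[-1,0.0304,-0.0223,0,0],[-1,0.0304,-0.0223,0,0],[-1,0.0304,-0.0223,0,0],[-1,0.0304,-0.0223,0,0],[-1,0,0,0,0]]'
python3 - <<'E'
from h import *
w=cam("wrist","w1");s=env.get_state();print(s["clock"],s["joint_pos"],s["tcp_pos"],s["orientation"])
print(proj(w,[[.4915,-.0945,.151],[.4997,-.1375,.116]]))
E
```

```text
clock: 0.72
tcp_pos: [0.3067, -0.3782, 0.2057]
orientation: [0.0, 0.984, 0.18, 0.0]
wrist_force: [0.0, -0.0, 0.8]
finger_gap: 0.0853
grip_force: 0.0
clock: 1.13
tcp_pos: [0.4096, -0.22, 0.2059]
orientation: [0.0, 0.984, 0.18, 0.0]
wrist_force: [0.6, -0.7, 0.5]
finger_gap: 0.0853
grip_force: 0.0
clock: 1.55
tcp_pos: [0.4937, -0.0902, 0.2057]
orientation: [-0.001, 0.983, 0.183, 0.001]
wrist_force: [0.0, -0.2, -0.2]
finger_gap: 0.0852
grip_force: 0.0
1.6 [-3.45826789e-01  1.69571140e-01 -1.41426523e-01  1.25956020e+00
  2.91193048e-04  2.42807849e+00] [ 0.49235743 -0.09226427  0.20558558] [-6.54038080e-05  9.83148272e-01  1.82809845e-01  1.76457078e-04]
[[262.78302547 203.11694062]
 [312.64445656 197.63628357]]
```

View pics/w1.png

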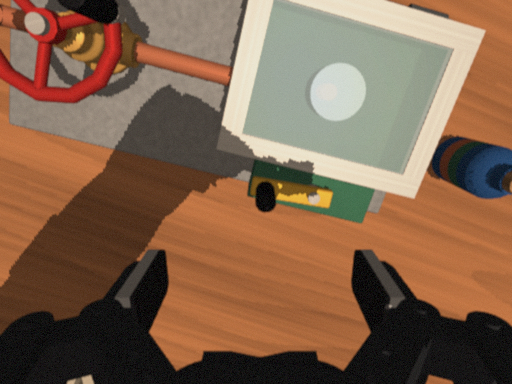

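Wrist view: knob blob centred at (264,195), pivot screw at (313,197), which matches its prediction to 1 px. The wheel hub is at (40,24).

```bash
python3 - <<'E'
from h import *
w=cam("wrist")
m=mask(w,(0,0,0),(180,255,50),(240,165,290,225));q=pts(m);print(len(q),q.min(0),q.max(0),q.mean(0))
print("knobmid",cast(w,q.mean(0),.134),"pivot",cast(w,[313,197],.117),"hub",cast(w,[40,24],.119))
print(proj(w,[[.4915,-.0945,.116],[.4915,-.0945,.134]]))
cy=pts(mask(w,(20,130,100),(35,255,255),(250,160,340,215)));print("yel",cv2.minAreaRect(cast(w,cy,.116)[:,:2].astype(np.float32)))
E
```

```text
584 [247 165] [289 208] [263.30308219 189.58219178]
knobmid [[ 0.49507703 -0.09539953  0.134     ]] pivot [[ 0.49907882 -0.13949524  0.117     ]] hub [[0.54941457 0.09749665 0.119     ]]
[[260.49281305 186.46707244]
 [260.60494067 193.20815881]]
yel ((0.4971177279949188, -0.11912906914949417), (0.016212839633226395, 0.06868650019168854), 10.742772102355957)
```

```bash

python3 -m jog '[[-1,0,0,0,-7.16],[-1,0,0,0,-7.16],[-1,0,0,0,-7.16],[-1,0,0,0,-7.16],[-1,0,0,0,-7.16]]'
python3 -m jog '[[-1,0,0,0,-7.16],[-1,0,0,0,-7.16],[-1,0,0,0,-7.16],[-1,0,0,0,-7.16],[-1,0,0,0,-7.16]]'
python3 -m jog '[[-0.4,0,0,0,-7.16],[-0.4,0,0,0,0],[-0.4,0,0,0,0]]'
```

```text
clock: 2.07
tcp_pos: [0.4903, -0.0966, 0.2057]
orientation: [0.0, 0.88, 0.475, -0.0]
wrist_force: [0.4, 0.6, -0.3]
finger_gap: 0.0856
grip_force: 0.0
clock: 2.48
tcp_pos: [0.4903, -0.0967, 0.2057]
orientation: [0.0, 0.691, 0.723, -0.0]
wrist_force: [0.2, -0.2, 0.4]
finger_gap: 0.0853
grip_force: 0.0
clock: 2.73
tcp_pos: [0.4905, -0.0963, 0.2057]
orientation: [0.0, 0.648, 0.761, -0.0]
wrist_force: [0.9, 0.2, 0.5]
finger_gap: 0.0598
grip_force: 0.0
```

```bash

python3 -m jog '[[-0.4,0,0.0023,0.023,0],[-0.4,0,0,0.023,0],[-0.4,0,0,0.0237,0],[0.6,0,0,0,0],[1,0,0,0,0]]' 25
python3 -m jog '[[1,0,0,0,0],[1,0,0,0,0],[1,0,0,0,0],[1,0,0,0,0]]'
python3 - <<'E'
from h import *
w=cam("wrist","w2");s=env.get_state();print(s["tcp_pos"],s["orientation"],s["wrist_force"])
E
```

```text
clock: 3.15
tcp_pos: [0.492, -0.0949, 0.1353]
orientation: [-0.001, 0.647, 0.762, -0.001]
wrist_force: [1.1, -0.0, -0.1]
finger_gap: 0.0365
grip_force: 0.0
clock: 3.48
tcp_pos: [0.4942, -0.0951, 0.1372]
orientation: [0.001, 0.646, 0.763, 0.0]
wrist_force: [0.8, 0.4, -0.3]
finger_gap: 0.0003
grip_force: 0.0
[ 0.49397469 -0.09503776  0.13696008] [8.81162202e-04 6.46281745e-01 7.63098321e-01 2.86249547e-04] [0.05888116 0.07848448 0.27109452]
```

View pics/w2.png

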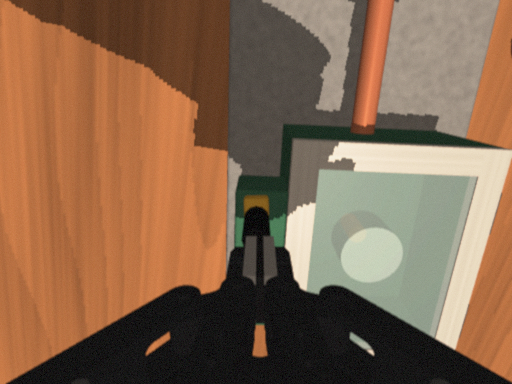

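The fingers shut empty. The knob at (257,215) stands just ahead of the pads, along tool +x, so I'll measure that offset.

```bash
python3 - <<'E'
from h import *
w=cam("wrist");s=env.get_state()
for r in(208,213,218,224): print(r,cast(w,[257,r],.151)[0,:2])
print("bar end",cast(w,[257,194],.116))
print("tcp proj",proj(w,[s["tcp_pos"],s["tcp_pos"]-[0,0,.011],[.4928,-.0965,.151],[.499,-.1385,.116]]))
for n,b in(("scene",(170,150,220,200)),):
    c=cam(n);P=proj(c,[[.4928,-.0965,.151],s["tcp_pos"]]);print(n,P)
    x,y=P[0].astype(int);cv2.imwrite("pics/s3.png",cv2.resize(c["img"][y-40:y+50,x-60:x+60,::-1],(800,600),interpolation=2))
E
```

```text
208 [ 0.48956041 -0.07713637]
213 [ 0.49001337 -0.07988881]
218 [ 0.49047109 -0.08267024]
224 [ 0.49102676 -0.08604686]
bar end [[ 0.49010636 -0.08138674  0.116     ]]
tcp proj [[259.30974514 228.52620852]
 [259.26402221 220.86103304]
 [257.097465   242.11743612]
 [256.26926712 274.19905491]]
scene [[191.0291081  170.37226135]
 [192.50670326 174.22428553]]
```

View pics/s3.png

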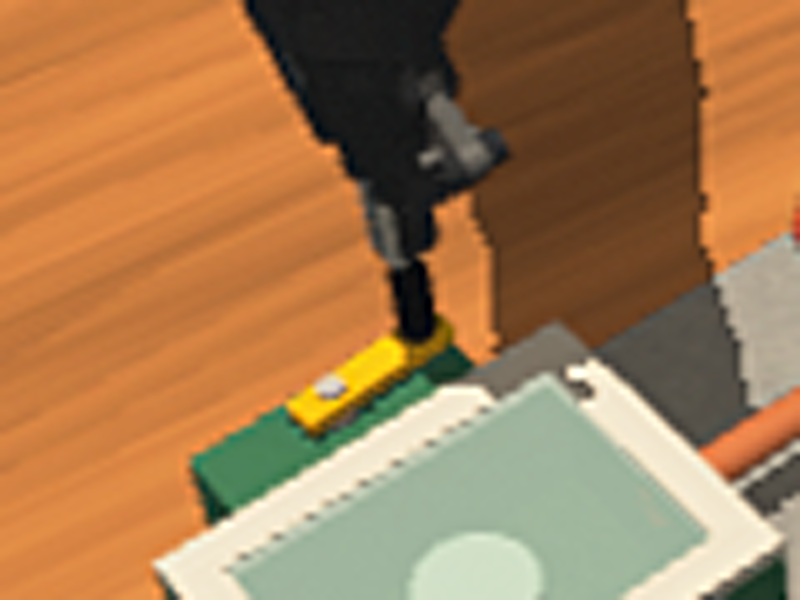

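```bash
python3 - <<'E'
from h import *
print(env.tip_extent)
s=env.get_state();c=cam("scene");w=cam("wrist");d=cam("side")
print(cast(c,[[198.5,179.5],[180.5,187.7]],.116)[:,:2])
x,y=proj(d,[.4928,-.0965,.151])[0].astype(int)
print("side knobtop",x,y,"tcp",proj(d,[s["tcp_pos"]]))
a=cv2.resize(d["img"][y-40:y+50,x-30:x+30,::-1],(400,600),interpolation=2)
b=cv2.resize(w["img"][170:320,208:308,::-1],(400,600),interpolation=2)
cv2.imwrite("pics/t.png",np.hstack([a,b]))
print("side origin",x-30,y-40)
E
```

```text
0.011
[[ 0.50014471 -0.08427839]
 [ 0.49920099 -0.13437354]]
side knobtop 217 204 tcp [[217.70029167 208.80075956]]
side origin 187 164
```

View pics/t.png

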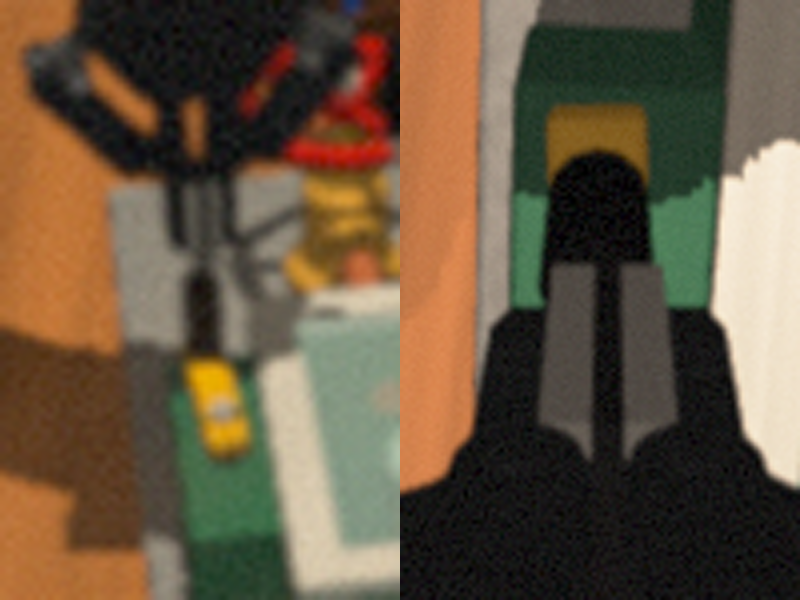

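```bash
python3 - <<'E'
from h import *
from scipy.spatial.transform import Rotation as Ro
s=env.get_state();w=cam("wrist");q=s["orientation"];R=Ro.from_quat([q[1],q[2],q[3],q[0]]).as_matrix()
f=lambda *p:np.round(proj(w,[s["tcp_pos"]+R@np.array(p)])[0],1)
print(s["tcp_pos"],s["finger_gap"],s["grip_force"],s["joint_pos"])
for x in(-.011,0,.011): print("open tip",x,f(x,-.0425,-.002),f(x,.0425,-.002),"shut tip",f(x,0,.011),"15 back",f(x,0,-.014))
E
```

```text
[ 0.49339949 -0.09480571  0.13612351] -1.2697162786388597e-05 0.0 [-3.49695997e-01  2.06758010e-01 -2.69263406e-01  1.09450726e+00
 -7.08422802e-05  1.05547174e+00]
open tip -0.011 [186.6 247.6] [332.6 247.5] shut tip [259.6 237.5] 15 back [259.7 258.1]
open tip 0 [185.2 230.4] [334.  230.3] shut tip [259.6 221.2] 15 back [259.7 240. ]
open tip 0.011 [183.8 212.5] [335.4 212.4] shut tip [259.6 204.3] 15 back [259.7 221.1]
```

The scene, side and wrist views all show the shut fingertips (grey, ending at scene px (192,169)) level with the knob's top. That is about 25 mm higher than the stated tip position, and it explains the empty grip. I'll check by opening, going 10 mm lower and closing again, which is safe whichever is right.

```bash

python3 -m jog '[[0,0,0,0,0],[0,0,0,0,0],[0,0,0,0,0],[0,0,0,0.010,0],[0,0,0,0,0]]'
python3 -m jog '[[1,0,0,0,0],[1,0,0,0,0],[1,0,0,0,0],[1,0,0,0,0],[1,0,0,0,0]]'
```

```text
clock: 4.25
tcp_pos: [0.4925, -0.0945, 0.1243]
orientation: [-0.001, 0.646, 0.763, -0.0]
wrist_force: [-0.1, -0.6, -0.5]
finger_gap: 0.0424
grip_force: 0.0
clock: 4.67
tcp_pos: [0.4935, -0.0949, 0.1261]
orientation: [0.0, 0.646, 0.763, 0.0]
wrist_force: [-0.4, -0.1, 0.4]
finger_gap: 0.0003
grip_force: 0.0
```

```bash
python3 - <<'E'
from h import *
c=cam("scene");d=cam("side");w=cam("wrist")
x,y=191,170
a=cv2.resize(c["img"][y-35:y+25,x-30:x+30,::-1],(400,400),interpolation=2)
x,y=217,204
e=cv2.resize(d["img"][y-35:y+25,x-30:x+30,::-1],(400,400),interpolation=2)
b=cv2.resize(w["img"][150:300,160:360,::-1],(267,200),interpolation=2)
o=np.zeros((600,800,3),np.uint8);o[:400,:400]=a;o[:400,400:]=e;o[400:,:267]=b
cv2.imwrite("pics/u.png",o)
E
```

```text
(no output)
```

View pics/u.png

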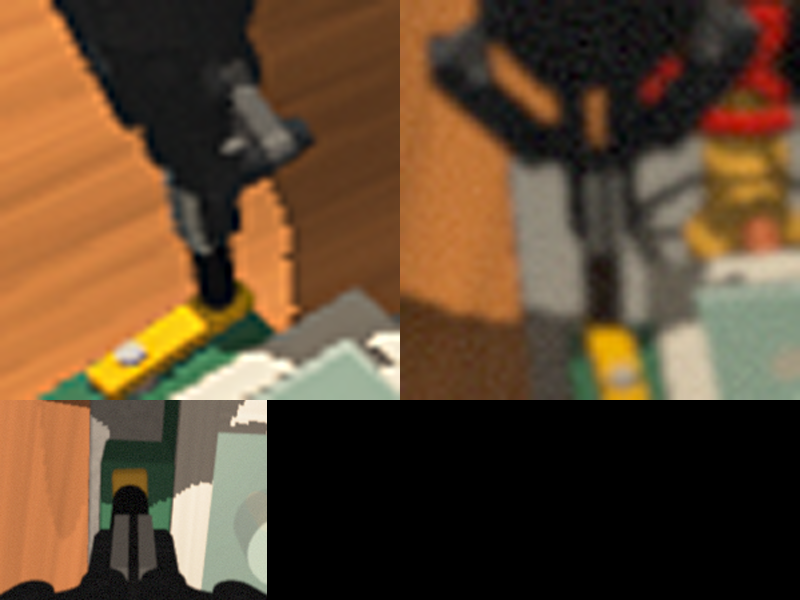

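```bash
cat >> h.py <<'E'
def tri(c,u,d,v):
    A=[];b=[]
    for k,p in((c,u),(d,v)):
        o=k["T"][:3,3];r=cast(k,p,0)[0]-o;r/=np.linalg.norm(r);M=np.eye(3)-np.outer(r,r);A.append(M);b.append(M@o)
    return np.linalg.lstsq(np.vstack(A),np.hstack(b),rcond=None)[0]
E
python3 - <<'E'
from h import *
c=cam("scene");d=cam("side")
print("tip",tri(c,[193.3,171.7],d,[217.7,206]))
print("knob base",tri(c,[193.3,180.5],d,[217,217.3]))
print("wheelhub chk",tri(c,[271.5,158],d,[240,176]))
print(proj(c,[[.4928,-.0965,.116]]),proj(d,[[.4928,-.0965,.116]]))
# tip column extents
for n,k,x,rows in(("scene",c,193,range(160,184,2)),("side",d,217,range(194,222,2))):
    for r in rows: print(n,r,k["img"][r,x-5:x+6].astype(int).sum(1).tolist())
E
```

```text
tip [ 0.49366729 -0.09172872  0.14352758]
knob base [ 0.49041437 -0.09495057  0.10920933]
wheelhub chk [0.55237024 0.10223426 0.12315439]
[[192.84611639 179.70705858]] [[217.69958538 215.47886617]]
scene 160 [73, 75, 72, 81, 78, 86, 73, 78, 79, 96, 87]
scene 162 [65, 66, 69, 71, 78, 88, 85, 82, 75, 78, 117]
scene 164 [234, 221, 135, 64, 96, 97, 85, 66, 115, 346, 408]
scene 166 [224, 294, 197, 51, 67, 77, 77, 61, 89, 323, 400]
scene 168 [210, 283, 233, 113, 66, 78, 74, 54, 27, 323, 407]
scene 170 [192, 223, 292, 195, 55, 65, 52, 197, 376, 415, 389]
scene 172 [366, 225, 220, 306, 203, 34, 8, 149, 362, 428, 421]
scene 174 [415, 293, 67, 24, 38, 45, 19, 66, 352, 429, 416]
scene 176 [408, 321, 141, 17, 42, 40, 33, 6, 362, 451, 438]
scene 178 [425, 452, 303, 13, 37, 43, 39, 14, 101, 207, 333]
scene 180 [399, 287, 180, 106, 45, 31, 41, 96, 235, 259, 204]
scene 182 [484, 495, 425, 258, 260, 286, 270, 244, 250, 202, 110]
side 194 [103, 68, 67, 124, 122, 96, 122, 132, 128, 131, 233]
side 196 [168, 100, 153, 228, 217, 167, 185, 216, 163, 136, 251]
side 198 [196, 83, 137, 217, 220, 179, 189, 207, 164, 119, 234]
side 200 [203, 98, 132, 216, 226, 186, 186, 209, 165, 102, 119]
side 202 [245, 137, 132, 194, 213, 181, 187, 226, 183, 134, 125]
side 204 [344, 252, 173, 197, 219, 191, 185, 261, 252, 235, 167]
side 206 [403, 348, 246, 178, 181, 178, 172, 228, 297, 335, 286]
side 208 [400, 360, 240, 135, 76, 86, 97, 163, 294, 386, 369]
side 210 [409, 363, 257, 147, 77, 80, 87, 155, 293, 387, 420]
side 212 [406, 376, 290, 172, 84, 87, 91, 159, 277, 389, 408]
side 214 [405, 377, 288, 171, 81, 89, 102, 138, 279, 374, 416]
side 216 [272, 258, 200, 155, 112, 90, 81, 148, 245, 351, 371]
side 218 [185, 179, 191, 240, 269, 296, 299, 278, 284, 238, 193]
side 220 [153, 145, 188, 303, 392, 411, 406, 402, 398, 358, 229]
```

Triangulated, the tip sits about 0.145–0.150 m high, directly over the knob. The tips are therefore about 24–35 mm further back than stated, and I need to go about 20 mm lower, watching the force.

```bash

python3 -m jog '[[0,0,0,0,0],[0,0,0,0,0],[0,0,0,0,0],[0,0,0,0.010,0],[0,0,0,0,0]]'
python3 -m jog '[[0,0,0,0.005,0],[0,0,0,0.005,0],[0,0,0,0,0]]'
python3 -m jog '[[1,0,0,0,0],[1,0,0,0,0],[1,0,0,0,0],[1,0,0,0,0],[1,0,0,0,0]]'
```

```text
clock: 5.33
tcp_pos: [0.4925, -0.0945, 0.1143]
orientation: [-0.001, 0.646, 0.763, -0.0]
wrist_force: [0.2, -0.1, -0.9]
finger_gap: 0.0429
grip_force: 0.0
clock: 5.58
tcp_pos: [0.4925, -0.0945, 0.1046]
orientation: [-0.001, 0.646, 0.763, -0.0]
wrist_force: [-0.3, -0.4, -0.4]
finger_gap: 0.0429
grip_force: 0.0
clock: 6.0
tcp_pos: [0.4932, -0.0948, 0.1061]
orientation: [-0.0, 0.646, 0.763, -0.0]
wrist_force: [-1.0, -0.3, -0.4]
finger_gap: 0.0146
grip_force: 24.7
```

Gripped, with a gap of 14.6 mm. Next I swing it 92.5° clockwise, turning the tool along with the arm.

```bash

python3 -m jog '[[1,-0.00024,0.0045,0,6.17],[1,-0.00024,0.0045,0,6.17],[1,-0.00024,0.0045,0,6.17],[1,-0.00024,0.0045,0,6.17],[1,-0.00024,0.0045,0,6.17]]'
python3 -m jog '[[1,-0.00024,0.0045,0,6.17],[1,-0.00024,0.0045,0,6.17],[1,-0.00024,0.0045,0,6.17],[1,-0.00024,0.0045,0,6.17],[1,-0.00024,0.0045,0,6.17]]'
python3 -m jog '[[1,-0.00024,0.0045,0,6.17],[1,-0.00024,0.0045,0,6.17],[1,-0.00024,0.0045,0,6.17],[1,-0.00024,0.0045,0,6.17],[1,-0.00024,0.0045,0,6.17]]'
python3 -m jog '[[1,0,0,0,0],[1,0,0,0,0],[1,0,0,0,0]]'
```

```text
clock: 6.42
tcp_pos: [0.5155, -0.0971, 0.1061]
orientation: [0.0, 0.827, 0.562, -0.0]
wrist_force: [-0.7, -0.4, 0.4]
finger_gap: 0.0151
grip_force: 24.8
clock: 6.83
tcp_pos: [0.5336, -0.1105, 0.1061]
orientation: [0.0, 0.947, 0.321, 0.0]
wrist_force: [-0.6, -0.8, 0.9]
finger_gap: 0.0146
grip_force: 24.8
clock: 7.25
tcp_pos: [0.5422, -0.1313, 0.1061]
orientation: [0.0, 0.998, 0.058, 0.0]
wrist_force: [0.6, -0.1, 0.3]
finger_gap: 0.0149
grip_force: 24.8
clock: 7.5
tcp_pos: [0.5422, -0.1314, 0.1062]
orientation: [0.0, 0.998, 0.062, 0.0]
wrist_force: [1.4, -2.1, -0.5]
finger_gap: 0.015
grip_force: 24.7
```

```bash

python3 -m jog '[[0,0,0,0,0],[0,0,0,0,0],[0,0,0,0,0],[0,0,0,0,0],[0,0,0,-0.01,0]]'
python3 -m jog '[[0,0,0,-0.025,0],[0,0,0,-0.025,0],[0,0,0,-0.01,-7.16],[0,0,0,0,-7.16],[0,0,0,0,-7.16]]'
python3 -m jog '[[0,0,0,0,-7.16],[0,0,0,0,-7.16],[0,0,0,0,-7.16],[0,0,0,0,-7.16],[0,0,0,0,-7.16]]'
python3 -m jog '[[0,0,0,0,-7.16],[0,0,0,0,-7.16],[0,0,0,0,-7.16],[0,0,0,0,-7.16],[0,0,0,0,-7.16]]'
python3 -m jog '[[0,0.0305,0.0113,0,0],[0,0.0305,0.0113,0,0],[0,0.0305,0.0113,0,0],[0,0.0305,0.0113,0,0],[0,0.0305,0.0113,0,0]]'
python3 -m jog '[[0,0.0305,0.0113,0,0],[0,0,0,0,0],[0,0,0,0,0]]'
python3 - <<'E'
from h import *
s=env.get_state();print(s["joint_pos"])
c=cam("scene","s5");d=cam("side");w=cam("wrist","w5")
P=cast(c,pts(mask(c,(22,150,120),(35,255,255),(160,165,235,220))),.116)[:,:2].astype(np.float32)
print("yel scene",len(P),cv2.minAreaRect(P))
P=cast(w,pts(mask(w,(22,120,100),(35,255,255))),.116)[:,:2]
r=np.hypot(*(P-[.515,-.133]).T)<.06
print("yel wrist",r.sum(),cv2.minAreaRect(P[r].astype(np.float32)) if r.sum() else 0)
m=mask(w,(0,150,90),(6,255,255))|mask(w,(174,150,90),(180,255,255))
P=cast(w,pts(m),.111)[:,:2];r=np.hypot(*(P-[.549,.1025]).T)<.08
print("wheel wrist",r.sum(),cv2.minEnclosingCircle(P[r].astype(np.float32)),proj(w,[[.5766,.0608,.143],[.549,.1025,.119]]))
E
```

```text
clock: 7.92
tcp_pos: [0.5404, -0.1303, 0.1145]
orientation: [-0.001, 0.998, 0.061, -0.002]
wrist_force: [-0.3, -0.4, -0.5]
finger_gap: 0.043
grip_force: 0.0
clock: 8.33
tcp_pos: [0.5428, -0.1313, 0.1783]
orientation: [0.001, 0.969, 0.249, 0.001]
wrist_force: [-0.1, -0.1, -0.7]
finger_gap: 0.0424
grip_force: 0.0
clock: 8.75
tcp_pos: [0.5419, -0.131, 0.1769]
orientation: [0.0, 0.845, 0.534, 0.0]
wrist_force: [-0.7, 0.2, -0.7]
finger_gap: 0.0428
grip_force: 0.0
clock: 9.17
tcp_pos: [0.5419, -0.1309, 0.1769]
orientation: [0.0, 0.64, 0.768, 0.0]
wrist_force: [-0.9, 0.3, -0.5]
finger_gap: 0.0426
grip_force: 0.0
clock: 9.58
tcp_pos: [0.5711, 0.0304, 0.177]
orientation: [0.0, 0.643, 0.766, 0.0]
wrist_force: [0.0, -0.6, -0.2]
finger_gap: 0.0425
grip_force: 0.0
clock: 9.83
tcp_pos: [0.5768, 0.0627, 0.1766]
orientation: [0.0, 0.641, 0.767, 0.0]
wrist_force: [0.6, -0.5, 1.1]
finger_gap: 0.0424
grip_force: 0.0
[-2.99315519e-02  3.32292122e-01  1.38281803e-03  1.23944632e+00
 -2.68044701e-04  1.36230859e+00]
yel scene 54 ((0.5191837549209595, -0.1330968588590622), (0.06749570369720459, 0.014916785061359406), 7.92228364944458)
yel wrist 113 ((0.4985187351703644, -0.13760098814964294), (0.025220336392521858, 0.009729443117976189), 9.939356803894043)
wheel wrist 8120 ((0.5507296323776245, 0.09996575117111206), 0.05636666715145111) [[259.42889043 207.57037851]
 [231.07176739 134.30718291]]
```

```bash
python3 -c "
import cv2,numpy as np
a=cv2.imread('pics/s5.png')[130:220,150:310];b=cv2.imread('pics/w5.png')
cv2.imwrite('pics/v.png',np.hstack([cv2.resize(a,(400,300),interpolation=2),cv2.resize(b,(400,300))]))"
```

```text
(no output)
```

View pics/v.png

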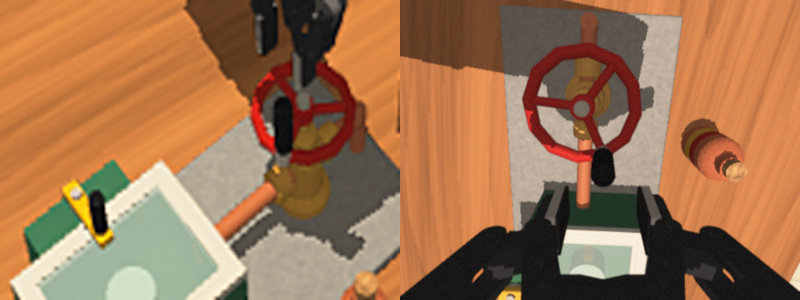

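The turnbutton now lies at 7.9° against a station yaw of 7.15°, so it is square. The crank is centred between the open fingers in the wrist view (258,212). I'll descend and grip.

```bash

python3 -m jog '[[0,-0.001,0,0.02,0],[0,0,0,0.02,0],[0,0,0,0.015,0],[0,0,0,0.0076,0],[0,0,0,0,0]]'
python3 -m jog '[[1,0,0,0,0],[1,0,0,0,0],[1,0,0,0,0],[1,0,0,0,0],[1,0,0,0,0]]' 40
python3 - <<'E'
from h import *
s=env.get_state();p=s["tcp_pos"][:2];o=s["orientation"];h=2*np.arctan2(o[2],o[1]);ax=np.array([.5495,.1015]);yaw=np.radians(7.15)
v=p-ax;print(p,"r",np.hypot(*v),"q",np.degrees(np.arctan2(v[1],v[0])-yaw),"heading",np.degrees(h),s["wrist_force"])
X=np.array([np.cos(h),np.sin(h)]);Y=np.array([np.sin(h),-np.cos(h)])
t=np.radians(round(np.degrees(np.arctan2(v[1],v[0])-yaw)))+yaw
for i in range(24):
    a=t-np.radians(15*i);b=a-np.radians(15);D=.05*np.array([np.cos(b)-np.cos(a),np.sin(b)-np.sin(a)])
    print(i,round(np.degrees(b-yaw)),"[1,%.4f,%.4f,0,0]"%(D@X,D@Y))
E
```

```text
clock: 10.4
tcp_pos: [0.5754, 0.0587, 0.1116]
orientation: [-0.001, 0.643, 0.766, -0.001]
wrist_force: [-0.5, -0.3, 0.7]
finger_gap: 0.0424
grip_force: 0.0
clock: 10.82
tcp_pos: [0.5776, 0.0596, 0.1146]
orientation: [0.001, 0.643, 0.766, 0.0]
wrist_force: [-1.6, -1.4, 4.3]
finger_gap: 0.0185
grip_force: 39.5
[0.57757164 0.05957752] r 0.05045305768806935 q -63.34340791906246 heading 100.00852598255437 [-1.63986528 -1.42035088  4.27723704]
0 -78 [1,-0.0037,-0.0125,0,0]
1 -93 [1,-0.0004,-0.0130,0,0]
2 -108 [1,0.0030,-0.0127,0,0]
3 -123 [1,0.0062,-0.0115,0,0]
4 -138 [1,0.0090,-0.0095,0,0]
5 -153 [1,0.0111,-0.0068,0,0]
6 -168 [1,0.0125,-0.0037,0,0]
7 -183 [1,0.0130,-0.0004,0,0]
8 -198 [1,0.0127,0.0030,0,0]
9 -213 [1,0.0115,0.0062,0,0]
10 -228 [1,0.0095,0.0090,0,0]
11 -243 [1,0.0068,0.0111,0,0]
12 -258 [1,0.0037,0.0125,0,0]
13 -273 [1,0.0004,0.0130,0,0]
14 -288 [1,-0.0030,0.0127,0,0]
15 -303 [1,-0.0062,0.0115,0,0]
16 -318 [1,-0.0090,0.0095,0,0]
17 -333 [1,-0.0111,0.0068,0,0]
18 -348 [1,-0.0125,0.0037,0,0]
19 -363 [1,-0.0130,0.0004,0,0]
20 -378 [1,-0.0127,-0.0030,0,0]
21 -393 [1,-0.0115,-0.0062,0,0]
22 -408 [1,-0.0095,-0.0090,0,0]
23 -423 [1,-0.0068,-0.0111,0,0]
```

```bash

python3 -m jog '[[1,-0.0037,-0.0125,0,0],[1,-0.0004,-0.0130,0,0],[1,0.0030,-0.0127,0,0],[1,0.0062,-0.0115,0,0],[1,0.0090,-0.0095,0,0]]'
python3 -m jog '[[1,0.0111,-0.0068,0,0],[1,0.0125,-0.0037,0,0],[1,0.0130,-0.0004,0,0]]'
```

```text
clock: 11.23
tcp_pos: [0.5182, 0.063, 0.1147]
orientation: [0.002, 0.643, 0.766, 0.001]
wrist_force: [6.4, 0.1, 0.7]
finger_gap: 0.0187
grip_force: 39.8
clock: 11.48
tcp_pos: [0.5002, 0.0982, 0.1146]
orientation: [0.002, 0.643, 0.766, 0.001]
wrist_force: [7.3, -3.8, 2.0]
finger_gap: 0.0189
grip_force: 39.8
```

Tracking well. On to just short of the stop.

```bash

python3 -m jog '[[1,0.0127,0.0030,0,0],[1,0.0115,0.0062,0,0],[1,0.0095,0.0090,0,0],[1,0.0068,0.0111,0,0],[1,0.0037,0.0125,0,0]]'
python3 -m jog '[[1,0.0004,0.0130,0,0],[1,-0.0030,0.0127,0,0],[1,-0.0062,0.0115,0,0],[1,-0.0090,0.0095,0,0],[1,-0.0111,0.0068,0,0]]'
python3 -m jog '[[1,0,0,0,0],[1,0,0,0,0]]'
python3 - <<'E'
from h import *
s=env.get_state();p=s["tcp_pos"][:2];v=p-[.5495,.1015];print(np.hypot(*v),np.degrees(np.arctan2(v[1],v[0]))-7.15,s["wrist_force"])
E
```

```text
clock: 11.9
tcp_pos: [0.5324, 0.1484, 0.1145]
orientation: [0.002, 0.642, 0.766, -0.001]
wrist_force: [-1.0, -9.9, 11.2]
finger_gap: 0.0186
grip_force: 40.5
clock: 12.32
tcp_pos: [0.5897, 0.1322, 0.1146]
orientation: [-0.001, 0.642, 0.767, 0.001]
wrist_force: [-3.6, 2.1, 10.1]
finger_gap: 0.0185
grip_force: 40.7
clock: 12.48
tcp_pos: [0.5913, 0.1301, 0.1146]
orientation: [0.001, 0.643, 0.766, 0.001]
wrist_force: [1.2, -2.2, 6.9]
finger_gap: 0.019
grip_force: 40.5
0.05059545551959228 27.241446526464337 [ 1.18396151 -2.15840076  6.86882729]
```

```bash

python3 -m jog '[[1,-0.0125,0.0037,0,0],[1,-0.0035,0.0005,0,0],[1,-0.0035,0.0003,0,0],[1,0,0,0,0]]'
python3 -m jog '[[1,-0.002,0,0,0],[1,-0.002,0,0,0],[1,0,0,0,0]]'
python3 -m jog '[[1,-0.002,0,0,0],[1,0,0,0,0]]'
```

```text
clock: 12.82
tcp_pos: [0.5989, 0.1128, 0.1146]
orientation: [0.0, 0.642, 0.767, 0.002]
wrist_force: [3.0, 0.5, 5.7]
finger_gap: 0.0187
grip_force: 40.5
clock: 13.07
tcp_pos: [0.5995, 0.1093, 0.1146]
orientation: [0.0, 0.642, 0.767, 0.002]
wrist_force: [2.3, 1.5, 6.0]
finger_gap: 0.0185
grip_force: 40.5
clock: 13.23
tcp_pos: [0.5999, 0.1075, 0.1146]
orientation: [0.0, 0.642, 0.767, 0.002]
wrist_force: [2.6, 1.8, 6.0]
finger_gap: 0.0188
grip_force: 40.5
```

```bash

python3 -m jog '[[1,-0.002,0,0,0],[1,0,0,0,0]]'
python3 -m jog '[[1,-0.002,0,0,0],[1,0,0,0,0]]'
python3 -m jog '[[1,-0.002,0,0,0],[1,0,0,0,0]]'
```

```text
clock: 13.4
tcp_pos: [0.5999, 0.1072, 0.1146]
orientation: [-0.001, 0.642, 0.767, 0.003]
wrist_force: [1.7, 8.5, 5.6]
finger_gap: 0.0189
grip_force: 40.5
clock: 13.57
tcp_pos: [0.5999, 0.1072, 0.1146]
orientation: [-0.002, 0.641, 0.767, 0.004]
wrist_force: [1.2, 12.5, 7.5]
finger_gap: 0.0188
grip_force: 40.5
clock: 13.73
tcp_pos: [0.5999, 0.107, 0.1146]
orientation: [-0.004, 0.641, 0.768, 0.005]
wrist_force: [1.1, 19.1, 7.9]
finger_gap: 0.0186
grip_force: 40.5
```

The stop is at TCP (0.5999, 0.1072), with the force rising to 19 N. Next I work out the rows for one anticlockwise turn.

```bash
python3 - <<'E'
import numpy as np
h=np.radians(100);X=np.array([np.cos(h),np.sin(h)]);Y=np.array([np.sin(h),-np.cos(h)])
o=[]
for i in range(24):
    a=np.radians(7.15+15*i);b=a+np.radians(15);D=.05*np.array([np.cos(b)-np.cos(a),np.sin(b)-np.sin(a)]);o.append("[1,%.4f,%.4f,0,0]"%(D@X,D@Y))
for i in range(0,24,4): print(",".join(o[i:i+4]))
E
python3 -m jog '[[1,0.003,0,0,0],[1,0.0025,0,0,0],[1,0,0,0,0]]'
```

```text
[1,0.0130,-0.0011,0,0],[1,0.0123,-0.0044,0,0],[1,0.0107,-0.0074,0,0],[1,0.0085,-0.0099,0,0]
[1,0.0056,-0.0118,0,0],[1,0.0023,-0.0128,0,0],[1,-0.0011,-0.0130,0,0],[1,-0.0044,-0.0123,0,0]
[1,-0.0074,-0.0107,0,0],[1,-0.0099,-0.0085,0,0],[1,-0.0118,-0.0056,0,0],[1,-0.0128,-0.0023,0,0]
[1,-0.0130,0.0011,0,0],[1,-0.0123,0.0044,0,0],[1,-0.0107,0.0074,0,0],[1,-0.0085,0.0099,0,0]
[1,-0.0056,0.0118,0,0],[1,-0.0023,0.0128,0,0],[1,0.0011,0.0130,0,0],[1,0.0044,0.0123,0,0]
[1,0.0074,0.0107,0,0],[1,0.0099,0.0085,0,0],[1,0.0118,0.0056,0,0],[1,0.0128,0.0023,0,0]
clock: 13.98
tcp_pos: [0.5999, 0.1074, 0.1146]
orientation: [0.0, 0.642, 0.767, 0.002]
wrist_force: [2.6, 2.0, 5.7]
finger_gap: 0.0187
grip_force: 40.4
```

```bash

python3 -m jog '[[1,0.0130,-0.0011,0,0],[1,0.0123,-0.0044,0,0],[1,0.0107,-0.0074,0,0],[1,0.0085,-0.0099,0,0]]'
python3 -m jog '[[1,0.0056,-0.0118,0,0],[1,0.0023,-0.0128,0,0],[1,-0.0011,-0.0130,0,0],[1,-0.0044,-0.0123,0,0]]'
python3 -m jog '[[1,-0.0074,-0.0107,0,0],[1,-0.0099,-0.0085,0,0],[1,-0.0118,-0.0056,0,0],[1,-0.0128,-0.0023,0,0]]'
python3 -m jog '[[1,-0.0130,0.0011,0,0],[1,-0.0123,0.0044,0,0],[1,-0.0107,0.0074,0,0],[1,-0.0085,0.0099,0,0]]'
python3 -m jog '[[1,-0.0056,0.0118,0,0],[1,-0.0023,0.0128,0,0],[1,0.0011,0.0130,0,0],[1,0.0044,0.0123,0,0]]'
python3 -m jog '[[1,0.0074,0.0107,0,0],[1,0.0099,0.0085,0,0],[1,0.0118,0.0056,0,0],[1,0.0128,0.0023,0,0]]'
python3 -m jog '[[1,0,0,0,0],[1,0,0,0,0]]'
```

```text
clock: 14.32
tcp_pos: [0.5713, 0.1468, 0.1146]
orientation: [0.002, 0.642, 0.767, 0.002]
wrist_force: [3.9, -0.6, 5.0]
finger_gap: 0.0186
grip_force: 40.1
clock: 14.65
tcp_pos: [0.5199, 0.1413, 0.1146]
orientation: [0.0, 0.641, 0.767, 0.002]
wrist_force: [4.6, 1.0, 5.6]
finger_gap: 0.0185
grip_force: 40.3
clock: 14.98
tcp_pos: [0.5006, 0.0945, 0.1146]
orientation: [0.0, 0.642, 0.767, 0.002]
wrist_force: [6.6, 5.3, 3.5]
finger_gap: 0.0186
grip_force: 40.0
clock: 15.32
tcp_pos: [0.5303, 0.0553, 0.1145]
orientation: [-0.002, 0.642, 0.767, 0.003]
wrist_force: [-0.8, 11.7, 8.3]
finger_gap: 0.0189
grip_force: 40.7
clock: 15.65
tcp_pos: [0.5786, 0.0601, 0.1145]
orientation: [-0.001, 0.642, 0.766, -0.0]
wrist_force: [-5.7, 1.9, 13.5]
finger_gap: 0.0185
grip_force: 41.0
clock: 15.98
tcp_pos: [0.6001, 0.1049, 0.1146]
orientation: [0.001, 0.643, 0.766, -0.0]
wrist_force: [0.5, -5.1, 7.7]
finger_gap: 0.0187
grip_force: 40.5
clock: 16.15
tcp_pos: [0.5999, 0.1074, 0.1146]
orientation: [0.0, 0.642, 0.767, 0.002]
wrist_force: [1.9, 3.5, 7.8]
finger_gap: 0.0189
grip_force: 40.5
```

One full turn, back at the same point. Now the second.

```bash

python3 -m jog '[[1,0.0130,-0.0011,0,0],[1,0.0123,-0.0044,0,0],[1,0.0107,-0.0074,0,0],[1,0.0085,-0.0099,0,0]]'
python3 -m jog '[[1,0.0056,-0.0118,0,0],[1,0.0023,-0.0128,0,0],[1,-0.0011,-0.0130,0,0],[1,-0.0044,-0.0123,0,0]]'
python3 -m jog '[[1,-0.0074,-0.0107,0,0],[1,-0.0099,-0.0085,0,0],[1,-0.0118,-0.0056,0,0],[1,-0.0128,-0.0023,0,0]]'
python3 -m jog '[[1,-0.0130,0.0011,0,0],[1,-0.0123,0.0044,0,0],[1,-0.0107,0.0074,0,0],[1,-0.0085,0.0099,0,0]]'
python3 -m jog '[[1,-0.0056,0.0118,0,0],[1,-0.0023,0.0128,0,0],[1,0.0011,0.0130,0,0],[1,0.0044,0.0123,0,0]]'
python3 -m jog '[[1,0.0074,0.0107,0,0],[1,0.0099,0.0085,0,0],[1,0.0118,0.0056,0,0],[1,0.0128,0.0023,0,0]]'
python3 -m jog '[[1,0,0,0,0],[1,0,0,0,0],[1,0,0,0,0],[1,0,0,0,0]]'
python3 - <<'E'
from h import *
s=env.get_state();print(s["tcp_pos"],s["qvel"])
c=cam("scene","end")
P=cast(c,pts(mask(c,(22,150,120),(35,255,255),(160,165,235,220))),.116)[:,:2].astype(np.float32)
print("yel",len(P),cv2.minAreaRect(P))
E
```

```text
clock: 16.48
tcp_pos: [0.5715, 0.1467, 0.1146]
orientation: [0.002, 0.642, 0.766, 0.003]
wrist_force: [5.4, 0.2, 6.2]
finger_gap: 0.0187
grip_force: 40.1
clock: 16.82
tcp_pos: [0.5198, 0.1413, 0.1146]
orientation: [-0.0, 0.641, 0.767, 0.002]
wrist_force: [5.2, 1.7, 6.1]
finger_gap: 0.0186
grip_force: 40.3
clock: 17.15
tcp_pos: [0.5006, 0.0942, 0.1146]
orientation: [0.0, 0.642, 0.767, 0.002]
wrist_force: [6.1, 5.6, 3.2]
finger_gap: 0.0184
grip_force: 40.1
clock: 17.48
tcp_pos: [0.5305, 0.0552, 0.1145]
orientation: [-0.001, 0.642, 0.767, 0.003]
wrist_force: [0.0, 12.4, 9.0]
finger_gap: 0.0183
grip_force: 40.7
clock: 17.82
tcp_pos: [0.5785, 0.06, 0.1144]
orientation: [-0.001, 0.642, 0.766, -0.0]
wrist_force: [-6.9, 1.3, 13.7]
finger_gap: 0.0184
grip_force: 41.1
clock: 18.15
tcp_pos: [0.6002, 0.1046, 0.1145]
orientation: [0.001, 0.643, 0.766, -0.0]
wrist_force: [0.0, -5.4, 8.9]
finger_gap: 0.0188
grip_force: 40.6
clock: 18.48
tcp_pos: [0.5999, 0.1068, 0.1146]
orientation: [0.0, 0.642, 0.767, 0.002]
wrist_force: [1.9, 3.4, 6.7]
finger_gap: 0.0187
grip_force: 40.5
[0.59993031 0.10677557 0.11459595] [-0.00073583 -0.00092843 -0.00035732 -0.00177118  0.00033976  0.00057788]
yel 55 ((0.5191837549209595, -0.1330968588590622), (0.06749570369720459, 0.014916785061359406), 7.92228364944458)
```

View pics/end.png

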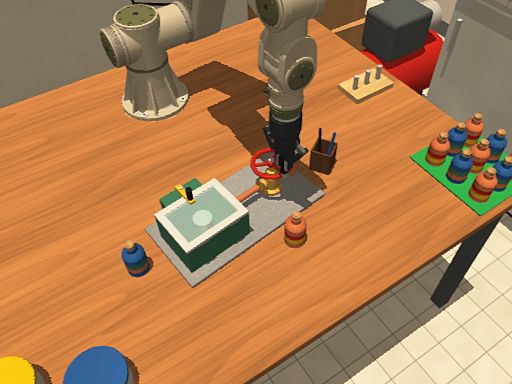

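The final view shows the turnbutton across the lid edge at (186,193), the gripper on the crank near (285,165), and both bottles and the pot where they stood. The TCP is within 0.5 mm of the stop position after two turns.

```bash
python3 -c "
from workcell import env
print(env.hand_in())"
```

```text
the job is handed in; nothing more can be done
None
```

I handed the job in at about 18.5 s: the turnbutton is square across the shut lid to about 1°, the valve was closed to its stop then backed off two full turns (to about 0.5°) with the crank still gripped, and the bottles and pen pot look untouched in the final picture.

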